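# Fit the bayonet filter cartridge and hold it home

## Robot

A 6-joint arm with a two-finger parallel gripper is mounted at the origin on the work surface; the furniture and walls round the work are solid. World frame = base frame: x ahead of the robot, y to its left, z up, the work surface at z = 0. Lengths are in m, angles in rad, forces in N, time in s.
With the tool pointing down it reaches from about 0.3 to 0.875 m from the base axis. Payload 6.4 kg.
Tool frame: the origin (TCP) lies midway between the tips of the shut fingers; the grasp point (between the pads) lies 19 mm behind it; x points along the fingers, y is the direction in which the jaws open and shut, and the axes are right-handed (so a half turn about x gives the same grasp; the last joint's range is limited). The gripper opens to 85 mm and grips with 20 to 120 N. Pads are 22 mm wide; open, the fingers measure 114 mm over their backs; the gripper's body (76 mm by 85 mm) begins 54 mm behind the grasp point. The pads swing forward as they close: fully open they stand 13 mm farther back than shut.
Start: joints at [-1.319, 0.181, 1.607, -0, 1.354, -0.206], TCP at [0.254, -0.516, 0.231] pointing down, gripper open.
Joint ranges: [-2.99, 2.99], [-0.89, 2.07], [0.3, 2.58], [-1.14, 4.28], [0, 2.63], [-3.12, 3.12]. Speed limits (rad/s): [2.57, 2.57, 3.01, 3.14, 3.14, 3.14].

## Interface

Orientations are given as a unit quaternion [w, x, y, z].
In Python, from bench import ctrl gives the robot as it stands.
- The arm moves only by the tool step_arm, never from a script. Its argument "motion" is a list of rows, each a list of 7 numbers: the shift along the tool's x, y, z in mm, then the turn, a rotation vector about the tool's x, y, z in degrees, then the closure in counts, from 0 (fully open) to 255 (shut). In form: [[tx, ty, tz, rx, ry, rz, hand], ...]. A call has 1 to 10 rows; each row is the pose to reach, as a shift and turn from the pose commanded when the call began, along the tool's axes at that moment; what a row does not reach only later rows make up. A row lasts 1/8 s, in which the tool goes at most 62.5 mm and 10.7 degrees, less where a joint would pass 70% of its speed; a pose out of reach is approached as far as the arm can. A call with a gripper value outside its range is refused whole. The fingers move at their own pace and stop on an object; the grip force is fixed at half the most. Time passes only in rows, so rows that repeat a pose let the fingers close. It gives the time, the measured TCP pose, the force and the opening at its end, in the units of the state.
- ctrl.get_obs(): the state, without advancing time (a new reading comes with each control period).
- ctrl.camera(name): name is "scene" or "top" or "wrist"; returns (picture, depth): 420x560x3 uint8, red, green, blue; 420x560 float32, m along the optical axis (not along the pixel's ray), 0 where there is no reading.
- ctrl.camera_info(name): a dict with "fx", "fy", "cx", "cy" (pixels), "dist_coeffs" ([k1, k2, p1, p2, k3] as OpenCV has them; the pictures are not rectified), "T" (4x4, takes a point from camera to world coordinates); the wrist camera has in their place "hand_eye" (4x4, takes a point from camera to tool coordinates, whose origin is the TCP and whose axes are the tool frame's). Camera axes: x right, y down, z forward; pixel columns grow to the right and rows downward; lengths in m; the calibration is good to about 2 mm. A picture is of the moment at which its call begins: read the wrist's pose just before it. camera_info takes no time and is no camera call.
- ctrl.hand_in(): hands the job in, once; it reports no verdict.
The state is a dict: "time_s": time; "q": joint angles; "dq": joint speeds; "joint_efforts": joint torques, N m; "eef_pos": TCP position; "eef_rot": TCP orientation; "wrist_force": force on the tool from outside, world axes, zero at the start; "torque": the same for the moment, N m; "opening": opening from 0.0 (shut) to 1.0 (fully open).
Only numpy, scipy, OpenCV 4.12 (cv2) and the standard library are available. Lean on these libraries where they do the work, as an engineer would, in place of code of your own. Each camera call takes 0.05 s, during which the arm holds its last target. There are 200 camera calls.

## Task

Fold the hinged cover of the dust extractor's filter head back by its side rod to about 110 degrees, so that it stands leaning a little back past upright, then take the filter cartridge with the wing grip, push it into the spring-loaded port with its two lugs in the two slots, and twist it a quarter turn clockwise (seen from above) to its stop. Finish while still gripping it and pressing it fully home, collar down on the rim, so that the retaining screw can be put in; do not let go. Leave the round-knobbed blank plug and the opened cover as they are.

Things in the scene. Friction and masses are not known exactly. Their poses are not given: they have to be found in the camera images.
- cover (a joint): angle of the aluminium cover over the port, rad: 0 = lying flat over the port, 1.57 = upright, 1.92 = 110 degrees, 2.6 = end of travel. The hinge is stiff (about 0.12 N m): the cover stays where it is left. Starts at 0.1 to 0.5.
- cover_hinge (a point): middle of the cover's hinge line, at the head's far edge, 72 mm above the bench; axes are the filter head's (x from its front towards the hinge, y along the hinge, z up). The cover, 84 mm wide (42 mm each side) and 88 mm long, lies towards -x when flat; its free edge rises and swings over towards +x as the joint grows.
- cover_rod (a point): grip point on the cover's round steel rod, 10 mm diameter, parallel to the hinge and 88 mm from it, along the cover's free edge. The rod sticks out 50 mm beyond the cover on the head's +y side; this is the middle of that free part, 67 mm along +y from the hinge's middle. The rod can turn between pads that pinch it.
- head: filter head: fixed grey box 110 x 110 mm, 60 mm tall, on a 122 mm base; origin at the centre of its underside, axes as for cover_hinge. In the middle of its top is the round port, its rim 63 mm above the bench. Two hinge ears, 10 mm wide, stand at the far edge to 74 mm above the bench.
- port_mouth (a point): centre of the port's rim, level with its top; axes as for the head. Bore 34 mm diameter with two open slots 12 mm wide along +y and -y, reaching 26 mm from the axis. The slotted ring is 14 mm thick; beneath it the lugs can turn 80 degrees clockwise (seen from above) to a fixed stop, and not counterclockwise.
- plunger (a joint): travel in m of the spring plunger in the port: 0 = free, top 12 mm below the rim; grows as it is pushed down, 0.018 with the cartridge fully home. It pushes up with about 4 N at first touch, 10 N at home. A twisted cartridge that is not pressed rises 6 mm from home, its lugs against the ring's underside.
- cartridge_mid (a point): centre of the filter cartridge, 70 mm tall, 0.14 kg, upright, z up. From its bottom: barrel 30 mm diameter, tapered foot; lugs 7 mm wide along +y and -y to 21 mm from the axis, at 4 to 10 mm; collar 52 mm diameter, 30 to 36 mm; wing grip 36 to 70 mm, 20 mm thick along x, 42 mm long along y. Either way round fits. Home: this point 5 mm above port_mouth.
- blank_mid (a point): centre (half-way up) of the blank plug, to be left alone: same barrel and collar, but no lugs, and a low round knob 34 mm in diameter instead of the wing grip; 60 mm tall, upright and loose on the bench. Cartridge and blank may stand in each other's place.

How it is judged:
By the outcome, as a careful person would: the job done as asked, in the order asked, and still so for the second after the job is handed in, while the arm keeps its last pose, push and grip.
It also fails if it takes over 64 s, if anything falls off the work surface, if the arm or the gripper's body presses on something with over 40 N, if the wrist force passes 120 N, or if a joint passes its speed limit or range.

## Working session

There is one attempt and no reset: what is moved stays moved. The work goes in short steps, Python scripts to look and compute and a tool call to move; the robot and the scene stay as the last step left them, time stands still between calls to the robot, and variables do not carry over. Pictures are saved under pics/ and viewed, about 8 in all and at most 12, crops included, and the job is handed in when it is done.

Besides the shell and the picture viewer there is one more tool, called after "Request:" as name(argument=value, ...), one argument or row to a line, values as JSON. step_arm: Moves the arm, as the interface text tells. Its arguments: {"type":"object","properties":{"motion":{"type":"array","items":{"type":"array","items":{"type":"number"}}}},"required":["motion"]}

```bash
ls; mkdir -p pics
cat > h.py <<'E'
import numpy as np, cv2
from bench import ctrl
from scipy.spatial.transform import Rotation as R
def pose(o=None):
    o=o or ctrl.get_obs(); q=o["eef_rot"]; T=np.eye(4)
    T[:3,:3]=R.from_quat([q[1],q[2],q[3],q[0]]).as_matrix(); T[:3,3]=o["eef_pos"]; return T
def cam(name):
    i=ctrl.camera_info(name); T=pose()@np.array(i["hand_eye"]) if name=="wrist" else np.array(i["T"])
    im,d=ctrl.camera(name); K=np.array([[i["fx"],0,i["cx"]],[0,i["fy"],i["cy"]],[0,0,1]])
    return im,d,K,np.array(i["dist_coeffs"]),T
def rays(uv,K,D,T):
    n=cv2.undistortPoints(np.array(uv,float).reshape(-1,1,2),K,D).reshape(-1,2)
    return (np.c_[n,np.ones(len(n))])@T[:3,:3].T
def plane(uv,z,K,D,T):
    r=rays(uv,K,D,T); o=T[:3,3]; return o+r*((z-o[2])/r[:,2])[:,None]
def pts(uv,d,K,D,T):
    uv=np.array(uv,int); z=d[uv[:,1],uv[:,0]]; return T[:3,3]+rays(uv,K,D,T)*z[:,None]
def proj(P,K,D,T):
    Ti=np.linalg.inv(T); return cv2.projectPoints(np.array(P,float).reshape(-1,1,3),cv2.Rodrigues(Ti[:3,:3])[0],Ti[:3,3],K,D)[0].reshape(-1,2)
def save(n,im,s=1): cv2.imwrite("pics/"+n,cv2.resize(im[:,:,::-1],None,fx=s,fy=s))
E
python3 - <<'E'
from h import *
for n in("scene","top"):
    im,d,K,D,T=cam(n); save(n+"0.png",im); np.savez(n+"0.npz",im=im,d=d,K=K,D=D,T=T); print(n,K[0,0],T[:3,3].round(3),T[:3,2].round(2),(d>0).mean())
o=ctrl.get_obs();print(o["time_s"],o["eef_rot"]);print(ctrl.camera_info("wrist")["hand_eye"])
E
```

```text
pics
scene 508.88763401071185 [1.326 0.133 0.805] [-0.73 -0.13 -0.67] 0.9960671768707483
top 456.0892911846155 [0.486 0.018 0.918] [ 0.03 -0.03 -1.  ] 0.9959991496598639
0.1 [-0.15986901 -0.68865816 -0.16099701  0.68867395]
[[ 7.21338428e-04 -2.63380015e-01  9.64691892e-01 -1.43285865e-01]
 [ 9.99999729e-01  4.78200093e-05 -7.34683688e-04  6.71833274e-04]
 [ 1.47369426e-04  9.64692161e-01  2.63379978e-01 -6.74244172e-02]
 [ 0.00000000e+00  0.00000000e+00  0.00000000e+00  1.00000000e+00]]
```

View pics/scene0.png

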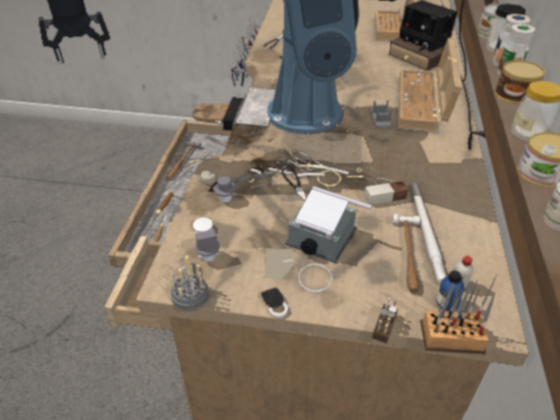

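View pics/top0.png

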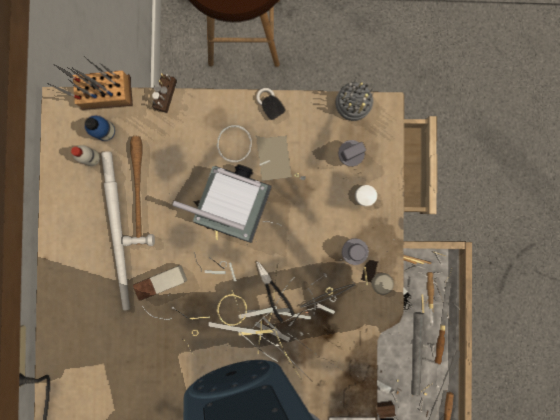

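Run:
```python
from h import *
a=np.load("top0.npz");b=np.load("scene0.npz")
A=cv2.resize(a["im"][140:270,160:300],(700,650)[::1],interpolation=cv2.INTER_CUBIC)[:600]
c=cv2.resize(a["im"][130:180,325:385],(400,333)); 
s=cv2.resize(b["im"][180:265,270:400],(790,516)); 
save("z1.png",A)
save("z2.png",s)
for n,z in(("top",a),("scene",b)):
    K,D,T,d=z["K"],z["D"],z["T"],z["d"]
    uv=[(232,197),(180,206),(243,172),(232,205),(351,153),(355,251),(215,165),(300,200)] if n=="top" else [(325,212),(302,235),(340,185),(205,240),(225,185)]
    print(n,np.c_[uv,pts(uv,d,K,D,T).round(3)])
```

```text
top [[ 2.32e+02  1.97e+02  5.27e-01  9.30e-02  8.70e-02]
 [ 1.80e+02  2.06e+02  5.09e-01  1.83e-01  1.06e-01]
 [ 2.43e+02  1.72e+02  5.77e-01  7.60e-02  4.20e-02]
 [ 2.32e+02  2.05e+02  5.12e-01  9.20e-02  9.30e-02]
 [ 3.51e+02  1.53e+02  6.12e-01 -1.27e-01  7.20e-02]
 [ 3.55e+02  2.51e+02  4.29e-01 -1.38e-01  5.80e-02]
 [ 2.15e+02  1.65e+02  5.95e-01  1.35e-01  1.00e-03]
 [ 3.00e+02  2.00e+02  5.27e-01 -3.70e-02 -2.00e-03]]
scene [[ 3.25e+02  2.12e+02  5.29e-01  1.07e-01  8.70e-02]
 [ 3.02e+02  2.35e+02  5.59e-01  6.30e-02  4.10e-02]
 [ 3.40e+02  1.85e+02  3.25e-01  1.31e-01 -1.00e-03]
 [ 2.05e+02  2.40e+02  6.26e-01 -1.29e-01  6.20e-02]
 [ 2.25e+02  1.85e+02  4.39e-01 -1.32e-01  5.60e-02]]
```

View pics/z1.png

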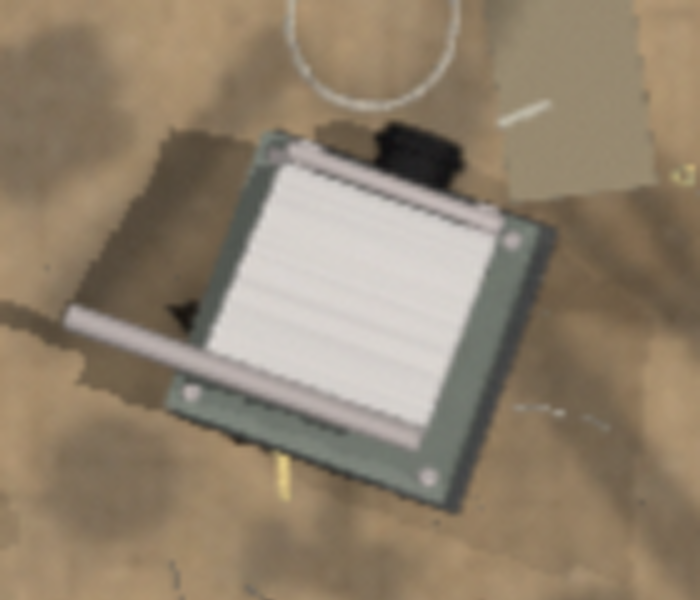

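View pics/z2.png

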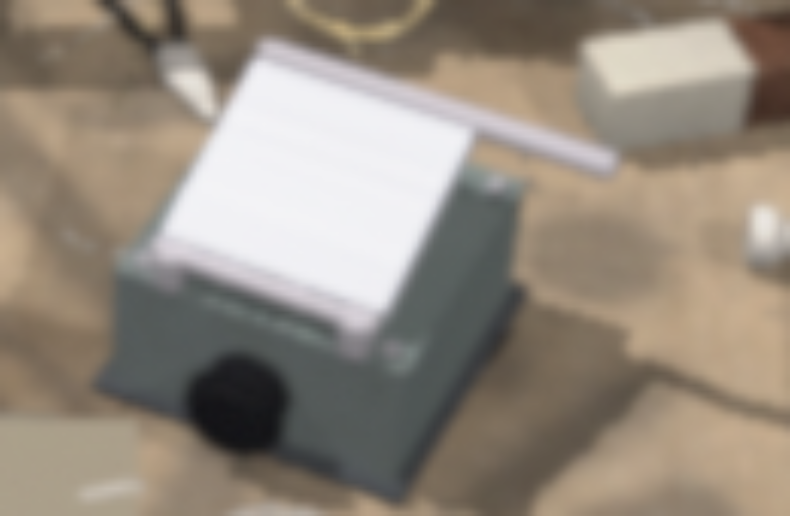

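Run:
```python
from h import *
a=np.load("top0.npz");K,D,T,d,im=[a[k] for k in("K","D","T","d","im")]
f=lambda P:np.array(P)/5+np.array([160,140])-0.4
hin=plane(f([(288,148),(500,215)]),.074,K,D,T)
u=[f([(70+345*t,315+122*t)])[0] for t in(.05,.15,.3,.6,.9)]
rodp=pts(np.round(u),d,K,D,T); print("hinge",hin.round(4)); print("rod",rodp.round(4))
rd=plane(f([(66,313),(418,438)]),.102,K,D,T); print("rodends z.102",rd.round(4))
for P in(hin,rd): v=P[0]-P[1]; print("ydir deg",np.degrees(np.arctan2(v[1],v[0])),np.linalg.norm(v))
vv,uu=np.mgrid[150:260,170:290]; uv=np.c_[uu.ravel(),vv.ravel()]; P=pts(uv,d,K,D,T)
m=(P[:,2]>.056)&(P[:,2]<.068); q=cv2.minAreaRect((P[m][:,:2]*1000).astype(np.float32)); print("headtop",q)
# cover plane
c=im.reshape(420,560,3)[150:260,170:290].reshape(-1,3); m=(c.min(1)>190)&(P[:,2]>.06)
X=P[m]; cov=X.mean(0); n=np.linalg.svd(X-cov)[2][2]; n*=np.sign(n[2]); print("cover",m.sum(),cov,n,np.degrees(np.arccos(n[2])))
# cartridge, blank
for nm,z in(("top",a),("scene",np.load("scene0.npz"))):
    K,D,T,d=[z[k] for k in("K","D","T","d")]
    vv,uu=np.mgrid[0:420,0:560]; uv=np.c_[uu.ravel(),vv.ravel()]; P=pts(uv,d,K,D,T)
    for c0,zr in(((.612,-.127),(.064,.08)),((.429,-.137),(.05,.07)),((.612,-.127),(.03,.04))):
        m=(np.hypot(P[:,0]-c0[0],P[:,1]-c0[1])<.04)&(P[:,2]>zr[0])&(P[:,2]<zr[1]); X=P[m]
        if m.sum()>5: print(nm,m.sum(),X.mean(0).round(4),cv2.minAreaRect((X[:,:2]*1000).astype(np.float32)))
```

```text
hinge [[0.5784 0.1219 0.074 ]
 [0.5546 0.0433 0.074 ]]
rod [[0.5121 0.1885 0.1045]
 [0.5087 0.176  0.1047]
 [0.5019 0.159  0.1001]
 [0.4898 0.1208 0.1042]
 [0.476  0.0833 0.1058]]
rodends z.102 [[0.5153 0.1965 0.102 ]
 [0.4722 0.0707 0.102 ]]
ydir deg 73.14108001848108 0.0822167504730333
ydir deg 71.0581256412124 0.13300642567827967
headtop ((517.22216796875, 98.42909240722656), (110.46078491210938, 110.10596466064453), 71.11324310302734)
cover 1756 [0.52349392 0.09596874 0.09199924] [ 0.97939865 -0.19053016  0.06690701] 86.16364454425941
top 237 [ 0.618  -0.133   0.0701] ((618.5651245117188, -133.60076904296875), (19.55545997619629, 41.89166259765625), 27.191333770751953)
top 241 [ 0.4272 -0.1411  0.0595] ((426.5292663574219, -141.37103271484375), (31.44420623779297, 31.778284072875977), 82.70706176757812)
top 291 [ 0.6165 -0.1317  0.0364] ((617.8745727539062, -133.08868408203125), (50.79374694824219, 48.60564422607422), 28.685636520385742)
scene 168 [ 0.6183 -0.1287  0.0689] ((616.126953125, -129.5850067138672), (22.2153263092041, 40.81353759765625), 25.933250427246094)
scene 131 [ 0.4287 -0.1366  0.058 ] ((425.9222717285156, -136.8783416748047), (34.60127639770508, 30.4991512298584), 10.776763916015625)
scene 186 [ 0.6288 -0.125   0.0358] ((624.7548828125, -127.0987548828125), (36.30907440185547, 50.43976593017578), 17.699085235595703)
```

```bash
cat >> h.py <<'E'
def down(yaw_y,tip=None):
    y=np.array([np.cos(yaw_y),np.sin(yaw_y),0]); x=np.array([0,0,-1.]); return np.c_[x,y,np.cross(x,y)]
def go(p,yaw_deg=None,frm=None):
    """shift mm & rotvec deg in tool axes to put TCP at p with tool down and jaw axis at yaw"""
    T=pose() if frm is None else frm; o=ctrl.get_obs()
    Rt=T[:3,:3] if yaw_deg is None else down(np.radians(yaw_deg))
    s=T[:3,:3].T@(np.array(p)-T[:3,3])*1000; r=np.degrees(R.from_matrix(T[:3,:3].T@Rt).as_rotvec())
    print("go",np.r_[s,r].round(1).tolist()); return s,r
def st():
    o=ctrl.get_obs(); T=pose(); y=T[:3,1]
    print("t",round(o["time_s"],2),"p",np.round(o["eef_pos"],4),"yaw",round(np.degrees(np.arctan2(y[1],y[0])),2),"x",T[:3,0].round(3),"F",np.round(o["wrist_force"],1),"M",np.round(o["torque"],2),"open",round(o["opening"],3),"q",np.round(o["q"],3))
HC=np.array([.5172,.0984]); EX=np.array([.946,-.324]); EY=np.array([.324,.946]); HX=.052
def rod(th,h=67,dz=0):
    p=HC+EX*(HX-.088*np.cos(th))+EY*h/1000; return np.r_[p,.072+.088*np.sin(th)+dz]
E
python3 - <<'E'
from h import *
st(); print(rod(.3))
g=rod(.3); go(np.r_[g[:2],.17],-18.9); go(np.r_[g[:2],.17],161.1)
a=np.load("top0.npz");K,D,T,d=[a[k] for k in("K","D","T","d")]
print(pts([(366,195),(354,100),(372,270),(236,260)],d,K,D,T).round(3))
E
```

```text
t 0.1 p [ 0.254  -0.5153  0.2305] yaw -63.77 x [-0.     0.002 -1.   ] F [ 0.  -0.2  0.5] M [-0.05  0.03  0.  ] open 0.998 q [-1.319  0.181  1.608  0.     1.354 -0.206]
[0.50857015 0.17217255 0.09800578]
go [61.4, -504.1, -532.1, -44.9, -0.1, 0.1]
go [61.4, -504.1, -532.1, 135.1, 0.1, 0.1]
[[ 0.537 -0.167  0.018]
 [ 0.724 -0.139  0.031]
 [ 0.387 -0.183  0.003]
 [ 0.405  0.091 -0.002]]
```

Request:
step_arm(
  motion=[
    [62,-504,-532,-45,0,0,0],
    [62,-504,-532,-45,0,0,0],
    [62,-504,-532,-45,0,0,0],
    [62,-504,-532,-45,0,0,0],
    [62,-504,-532,-45,0,0,0],
    [62,-504,-532,-45,0,0,0],
    [62,-504,-532,-45,0,0,0],
    [62,-504,-532,-45,0,0,0],
    [62,-504,-532,-45,0,0,0],
    [62,-504,-532,-45,0,0,0],
  ],
)

```text
time_s: 1.35
eef_pos: [0.4707, 0.0703, 0.1784]
eef_rot: [0.412, 0.575, 0.412, -0.575]
wrist_force: [0.8, -0.1, 0.7]
opening: 0.998
```

Run:
```python
from h import *
st(); g=rod(.3); go(np.r_[g[:2],.17],-18.9)
```

```text
t 1.35 p [0.4707 0.0703 0.1784] yaw -18.76 x [ 0. -0. -1.] F [ 0.8 -0.1  0.7] M [ 0.01 -0.02 -0.03] open 0.998 q [-0.102  0.013  1.903 -0.     1.226  0.226]
go [8.4, 3.1, -108.6, 0.1, 0.0, -0.0]
```

Request:
step_arm(
  motion=[
    [8,3,-108,0,0,0,0],
    [8,3,-108,0,0,0,0],
    [8,3,-108,0,0,0,0],
    [8,3,-108,0,0,0,0],
  ],
)

```text
time_s: 1.85
eef_pos: [0.5074, 0.1693, 0.17]
eef_rot: [-0.412, -0.574, -0.412, 0.575]
wrist_force: [-0.7, -0.5, 1.0]
opening: 1.001
```

Run:
```python
from h import *
st(); im,d,K,D,T=cam("wrist"); np.savez("w1.npz",im=im,d=d,K=K,D=D,T=T)
print(proj([rod(.3,40),rod(.3,67),rod(.3,92)],K,D,T).round(0)); save("w1.png",im)
```

```text
t 1.85 p [0.5074 0.1693 0.17  ] yaw -18.73 x [-0.001 -0.001 -1.   ] F [-0.7 -0.5  1. ] M [ 0.02  0.02 -0.02] open 1.001 q [ 0.1    0.157  1.765 -0.     1.221  0.427]
[[286. 254.]
 [286. 215.]
 [286. 178.]]
```

View pics/w1.png

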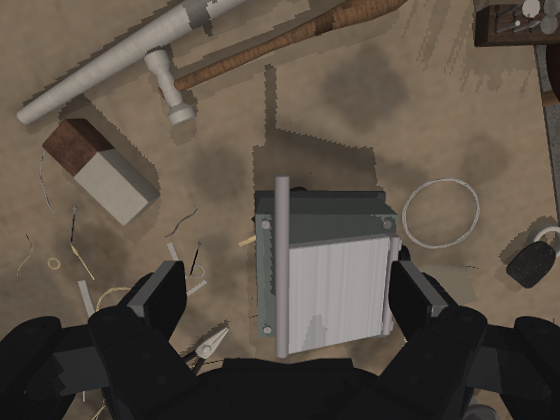

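Request:
step_arm(
  motion=[
    [45,0,-3,0,0,0,0],
    [90,0,-3,0,0,0,0],
    [90,0,-3,0,0,0,0],
    [90,0,-3,0,0,0,100],
    [90,0,-3,0,0,0,200],
    [90,0,-3,0,0,0,255],
    [90,0,-3,0,0,0,255],
    [90,0,-3,0,0,0,255],
  ],
)

```text
time_s: 2.9
eef_pos: [0.5045, 0.1742, 0.0797]
eef_rot: [-0.409, -0.573, -0.414, 0.577]
wrist_force: [-12.3, 7.8, 6.5]
opening: 0.093
```

Run:
```python
from h import *
st(); p=np.array(ctrl.get_obs()["eef_pos"])+[0,0,-0]; 
r=rod(.3); print(r-[0,0,.019])
a=(p[:2]-HC)@np.c_[EX,EY]; print("head xy",a, "rel hinge",a[0]-HX, p[2]+.019-.072, np.hypot(a[0]-HX,p[2]+.019-.072))
```

```text
t 2.9 p [0.5045 0.1742 0.0797] yaw -18.76 x [-0.009  0.002 -1.   ] F [-12.3   7.8   6.5] M [ 1.12  1.97 -0.06] open 0.093 q [0.108 0.286 1.818 0.004 1.046 0.433]
[0.50857015 0.17217255 0.07900578]
head xy [-0.0365963   0.06756852] rel hinge -0.08859630052975628 0.02669343774108704 0.09253023336183792
```

Request:
step_arm(
  motion=[
    [0,-4,0,0,0,0,255],
    [-8,-1,0,0,0,0,255],
    [-15.5,2.6,0,0,0,0,255],
    [-23,7.5,0,0,0,0,255],
    [-30,12.6,0,0,0,0,255],
    [-36.5,18.5,0,0,0,0,255],
    [-42.2,25.2,0,0,0,0,255],
    [-47.3,32.3,0,0,0,0,255],
    [-51.7,40,0,0,0,0,255],
    [-51.7,40,0,0,0,0,255],
  ],
)

```text
time_s: 4.15
eef_pos: [0.5458, 0.1603, 0.1361]
eef_rot: [-0.411, -0.574, -0.413, 0.575]
wrist_force: [-17.4, 2.7, 23.7]
opening: 0.088
```

Run:
```python
from h import *
st(); T=pose(); p=T[:3,3]-.019*T[:3,0]
a=(p[:2]-HC)@np.c_[EX,EY]; print("head xy",a,p[2],"theta~",np.arctan2(p[2]-.072,.048-a[0]),np.hypot(p[2]-.072,.048-a[0]))
```

```text
t 4.15 p [0.5458 0.1603 0.1361] yaw -18.75 x [-0.003  0.001 -1.   ] F [-17.4   2.7  23.7] M [ 0.58  3.1  -0.09] open 0.088 q [0.076 0.272 1.702 0.002 1.171 0.403]
head xy [0.0070803  0.06787021] 0.15512523789750235 theta~ 1.1133553306936528 0.09265110292224232
```

Request:
step_arm(
  motion=[
    [-4.4,-0.7,0,0,0,0,255],
    [-8.9,9,0,0,0,0,255],
    [-11,15,0,0,0,0,255],
    [-12.8,21.7,0,0,0,0,255],
    [-14.7,34.8,0,0,0,0,255],
    [-14.6,48,0,0,0,0,255],
    [-12.6,61,0,0,0,0,255],
    [-9.6,71,0,0,0,0,255],
    [-9.6,71,0,0,0,0,255],
  ],
)

```text
time_s: 5.28
eef_pos: [0.6161, 0.136, 0.1428]
eef_rot: [0.412, 0.576, 0.411, -0.574]
wrist_force: [2.0, 0.8, 5.2]
opening: 0.09
```

Run:
```python
from h import *
st(); T=pose(); p=T[:3,3]-.019*T[:3,0]
a=(p[:2]-HC)@np.c_[EX,EY]; print("head xy",a,p[2],"theta~",np.arctan2(p[2]-.0776,.0488-a[0]),np.hypot(p[2]-.0776,.0488-a[0]))
im,d,K,D,C=cam("scene"); save("s2.png",cv2.resize(im[130:270,240:410],(680,560))); np.savez("s2.npz",im=im,d=d,K=K,D=D,T=C)
```

```text
t 5.28 p [0.6161 0.136  0.1428] yaw -18.81 x [ 0.004 -0.    -1.   ] F [2.  0.8 5.2] M [ 0.09 -0.06 -0.06] open 0.09 q [ 3.000e-02  3.870e-01  1.536e+00 -1.000e-03  1.215e+00  3.580e-01]
head xy [0.08133652 0.06756463] 0.16175446010860092 theta~ 1.9397227832514787 0.09022526545323893
```

View pics/s2.png

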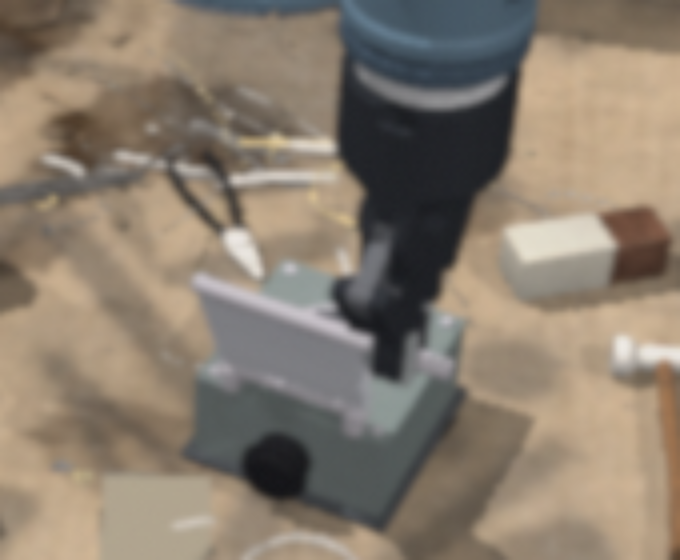

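Run:
```python
from h import *
a=np.load("s2.npz");K,D,T,d,im=[a[k] for k in("K","D","T","d","im")]
m=np.zeros((420,560),np.uint8); poly=np.array([(222,305),(355,352),(352,392),(238,370)])/4+[240,130]
cv2.fillPoly(m,[poly.astype(int)],1); v,u=np.nonzero(m); P=pts(np.c_[u,v],d,K,D,T)
A=(P[:,:2]-HC)@np.c_[EX,EY]; c=np.polyfit(P[:,2],A[:,0],1); print(len(P),c,"angle deg",90+np.degrees(np.arctan(c[0])), A.mean(0),P[:,2].min(),P[:,2].max())
uv=np.array([(203,281),(372,340)])/4+[240,130]; W=plane(uv,.157,K,D,T); print("rod at z.157 headframe",(W[:,:2]-HC)@np.c_[EX,EY])
```

```text
432 [ 0.86413634 -0.03251917] angle deg 130.83148802898367 [0.0653568  0.00535237] 0.07229163279099582 0.8052679924105547
rod at z.157 headframe [[ 0.08159715 -0.03324601]
 [ 0.08204522  0.05593809]]
```

Request:
step_arm(
  motion=[
    [0,-1,0,0,0,0,200],
    [0,-1,0,0,0,0,100],
    [0,-1,0,0,0,0,60],
    [0,-1,0,0,0,0,60],
    [-20,-1,0,0,0,0,60],
    [-60,-1,0,0,0,0,60],
    [-100,-1,0,0,0,0,60],
    [-100,-1,0,0,0,0,60],
  ],
)

```text
time_s: 6.32
eef_pos: [0.6159, 0.1371, 0.2483]
eef_rot: [0.414, 0.578, 0.41, -0.572]
wrist_force: [0.7, -0.6, -0.2]
opening: 0.767
```

Run:
```python
from h import *
st()
im,d,K,D,T=cam("scene"); 
m=np.zeros((420,560),np.uint8); poly=np.array([(222,305),(355,352),(352,392),(238,370)])/4+[240,130]
cv2.fillPoly(m,[poly.astype(int)],1); v,u=np.nonzero(m); P=pts(np.c_[u,v],d,K,D,T); P=P[(P[:,2]<.17)&(P[:,2]>.085)]
A=(P[:,:2]-HC)@np.c_[EX,EY]
for _ in range(3):
    c=np.polyfit(P[:,2],A[:,0],1); r=abs(A[:,0]-np.polyval(c,P[:,2])); k=r<.006; P,A=P[k],A[k]
print(len(P),"angle deg",90+np.degrees(np.arctan(c[0])), np.polyval(c,[.072,.155]),P[:,2].min(),P[:,2].max())
save("s3.png",cv2.resize(im[130:270,240:410],(680,560)))
go([.6178,-.132,.19],27.0)
```

```text
t 6.33 p [0.6159 0.1371 0.2483] yaw -18.76 x [ 0.01  0.   -1.  ] F [ 0.7 -0.6 -0.2] M [-0.04  0.02  0.01] open 0.767 q [ 0.031  0.283  1.448 -0.     1.4    0.359]
393 angle deg 112.26667633663526 [0.04717232 0.08115672] 0.08576576220650733 0.14217580242200278
go [55.5, 89.4, 253.8, -45.8, 0.0, -0.3]
```

Request:
step_arm(
  motion=[
    [50,89,254,-46,0,0,60],
    [50,89,254,-46,0,0,60],
    [50,89,254,-46,0,0,60],
    [50,89,254,-46,0,0,60],
    [50,89,254,-46,0,0,60],
    [50,89,254,-46,0,0,60],
    [50,89,254,-46,0,0,60],
    [50,89,254,-46,0,0,60],
  ],
)

```text
time_s: 7.38
eef_pos: [0.6157, -0.1308, 0.192]
eef_rot: [0.604, 0.368, 0.604, -0.368]
wrist_force: [-0.5, 0.6, 0.7]
opening: 0.763
```

Run:
```python
from h import *
st(); im,d,K,D,T=cam("wrist")
vv,uu=np.mgrid[0:420,0:560]; uv=np.c_[uu.ravel(),vv.ravel()]; P=pts(uv,d,K,D,T)
for zr in((.064,.08),(.030,.042)):
    m=(np.hypot(P[:,0]-.618,P[:,1]+.132)<.035)&(P[:,2]>zr[0])&(P[:,2]<zr[1]); X=P[m]; q=cv2.minAreaRect((X[:,:2]*1000).astype(np.float32)); print(m.sum(),X.mean(0).round(4),q,cv2.boxPoints(q).round(0).tolist())
go([.6178,-.132,.045],27.0)
save("w2.png",im)
```

```text
t 7.38 p [ 0.6157 -0.1308  0.192 ] yaw 27.29 x [-0.  0. -1.] F [-0.5  0.6  0.7] M [0.03 0.01 0.01] open 0.763 q [-0.398  0.334  1.5    0.     1.308 -0.874]
1250 [ 0.6178 -0.1299  0.0703] ((618.4129028320312, -130.6658935546875), (19.954795837402344, 41.21634292602539), 26.32025146484375) [[600.0, -117.0], [619.0, -154.0], [636.0, -145.0], [618.0, -108.0]]
1348 [ 0.6168 -0.1281  0.0367] ((617.7952880859375, -129.87132263183594), (51.23672866821289, 48.15156173706055), 25.276466369628906) [[584.0, -119.0], [605.0, -163.0], [651.0, -141.0], [631.0, -97.0]]
go [147.1, 1.2, 2.0, 0.3, -0.0, -0.0]
```

View pics/w2.png

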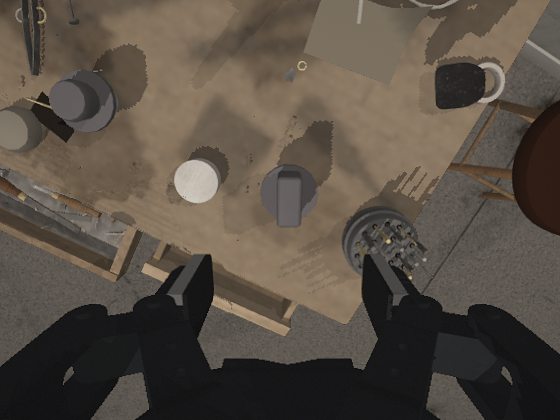

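Request:
step_arm(
  motion=[
    [60,2,1,0.5,0,0,60],
    [110,2,1,0.5,0,0,60],
    [140,2,1,0.5,0,0,60],
    [151,2,1,0.5,0,0,60],
    [151,2,1,0.5,0,0,60],
    [151,2,1,0.5,0,0,160],
    [151,2,1,0.5,0,0,255],
    [151,2,1,0.5,0,0,255],
    [151,2,1,0.5,0,0,255],
    [151,2,1,0.5,0,0,255],
  ],
)

```text
time_s: 8.68
eef_pos: [0.6189, -0.1326, 0.0424]
eef_rot: [0.603, 0.371, 0.601, -0.371]
wrist_force: [-0.0, -0.2, 6.3]
opening: 0.225
```

Run:
```python
from h import *
st()
```

```text
t 8.68 p [ 0.6189 -0.1326  0.0424] yaw 26.72 x [ 0.002 -0.001 -1.   ] F [-0.  -0.2  6.3] M [0.1  0.14 0.01] open 0.225 q [-0.398  0.523  1.573  0.     1.044 -0.865]
```

Request:
step_arm(
  motion=[
    [-30,0,0,0,0,0,255],
    [-90,0,0,0,0,0,255],
    [-140,0,0,0,0,0,255],
    [-140,0,0,0,0,0,255],
    [-140,0,0,0,0,0,255],
    [-140,0,0,0,0,0,255],
  ],
)

```text
time_s: 9.43
eef_pos: [0.6164, -0.1316, 0.1783]
eef_rot: [0.6, 0.371, 0.604, -0.371]
wrist_force: [-0.1, -0.6, -2.1]
opening: 0.224
```

Run:
```python
from h import *
st(); im,d,K,D,T=cam("wrist"); np.savez("w3.npz",im=im,d=d,K=K,D=D,T=T)
vv,uu=np.mgrid[0:420,0:560]; uv=np.c_[uu.ravel(),vv.ravel()]; P=pts(uv,d,K,D,T); Tp=pose(); L=(P-Tp[:3,3])@Tp[:3,:3]*1000
for xr in((-40,-20),(-8,8)):
    m=(d.ravel()>.05)&(L[:,0]>xr[0])&(L[:,0]<xr[1])&(abs(L[:,1])<30)&(abs(L[:,2])<40); X=L[m]
    print(xr,m.sum(),np.percentile(X,[1,25,50,75,99],axis=0).round(1).tolist() if m.sum() else "")
c=cv2.resize(im[130:420,180:390],None,fx=2,fy=2); save("w3.png",c)
```

```text
t 9.43 p [ 0.6164 -0.1316  0.1783] yaw 26.72 x [-0.004  0.002 -1.   ] F [-0.1 -0.6 -2.1] M [-0.02 -0.01  0.05] open 0.224 q [-0.398  0.352  1.505 -0.     1.289 -0.865]
(-40, -20) 7326 [[-38.9, -20.2, -22.3], [-28.8, -6.0, -11.4], [-28.0, 0.5, -6.4], [-27.3, 7.2, 3.8], [-20.7, 21.1, 17.7]]
(-8, 8) 2888 [[-7.5, -24.1, -26.6], [5.1, -13.9, -22.2], [5.8, 0.1, -15.9], [6.3, 14.7, -9.5], [7.5, 25.2, -1.0]]
```

View pics/w3.png

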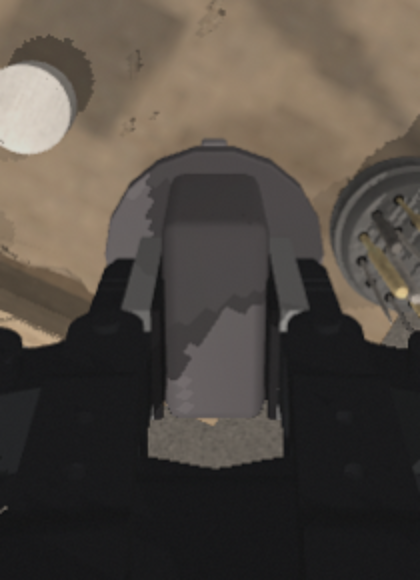

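Run:
```python
from h import *
from scipy.optimize import least_squares
a=np.load("w3.npz"); K,D,T,d=[a[k] for k in("K","D","T","d")]; Tp=pose()
vv,uu=np.mgrid[0:420,0:560]; uv=np.c_[uu.ravel(),vv.ravel()]; P=pts(uv,d,K,D,T); L=(P-Tp[:3,3])@Tp[:3,:3]*1000
m=(d.ravel()>.05)&(abs(L[:,0]-5.8)<2)&(abs(L[:,1])<29)&(L[:,2]>-30)&(L[:,2]<5)
X=L[m][:,1:]; h=cv2.convexHull(X.astype(np.float32))[:,0]; h=h[h[:,1]<-10]
r=least_squares(lambda c:np.hypot(h[:,0]-c[0],h[:,1]-c[1])-c[2],[0,0,26],loss="soft_l1"); print("collar",r.x)
r=least_squares(lambda c:np.hypot(h[:,0]-c[0],h[:,1]-c[1])-26,[0,0],loss="soft_l1"); print("collar R26",r.x)
m=(d.ravel()>.05)&(abs(L[:,0]+28)<2)&(abs(L[:,1])<14)&(abs(L[:,2])<30); print("wing",np.percentile(L[m],[.3,99.7],axis=0))
im,d,K,D,T=cam("top"); np.savez("t3.npz",im=im,d=d,K=K,D=D,T=T)
P=pts(uv,d,K,D,T); Q=(P[:,:2]-HC)@np.c_[EX,EY]
c=proj([[*HC,.063]],K,D,T)[0].round().astype(int); print(c)
hole=(np.hypot(Q[:,0],Q[:,1])<.035)&(P[:,2]<.055)&(P[:,2]>.01); print("hole pts",hole.sum(),Q[hole].mean(0) if hole.any() else "")
save("t3.png",cv2.resize(im[c[1]-35:c[1]+35,c[0]-35:c[0]+35],(560,560),interpolation=cv2.INTER_CUBIC))
```

```text
collar [ 0.51793195 -1.5105582  25.70127379]
collar R26 [ 0.51075359 -1.15317609]
wing [[-29.85837373 -12.6487642  -22.02926884]
 [-26.05966462  12.59876588  18.59411582]]
[230 203]
hole pts 312 [0.00028403 0.0025449 ]
```

View pics/t3.png

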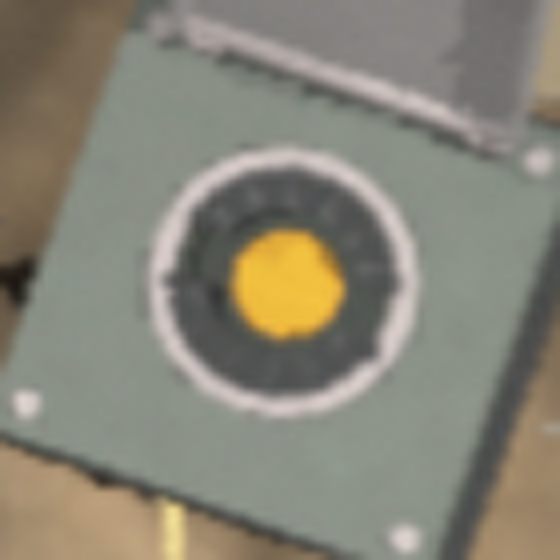

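Run:
```python
from h import *
a=np.load("t3.npz"); K,D,T,im=[a[k] for k in("K","D","T","im")]
g=im.astype(int); vv,uu=np.mgrid[0:420,0:560]
m=((g.min(2)>165)&(np.hypot(uu-230.5,vv-203)<18)).astype(np.uint8)
ys,xs=np.nonzero(m); print(len(xs))
h=cv2.convexHull(np.c_[xs,ys].astype(np.float32)); e=cv2.fitEllipse(h); print(e)
p=plane([e[0]],.063,K,D,T)[0]; print("port",p,(p[:2]-HC)@np.c_[EX,EY])
y=(g[:,:,0]>180)&(g[:,:,2]<110)&(np.hypot(uu-230.5,vv-203)<18); ys,xs=np.nonzero(y); p2=plane([(xs.mean(),ys.mean())],.051,K,D,T)[0]; print("plunger",p2)
C=p[:2]; yaw=-18.9; Y=np.array([np.cos(np.radians(yaw)),np.sin(np.radians(yaw))]); Z=np.array([Y[1],-Y[0]])
for z in(.19,.135): go(np.r_[C-(.0005*Y-.0013*Z),z],yaw)
print(C-(.0005*Y-.0013*Z))
```

```text
202
((229.9793701171875, 202.77806091308594), (33.00502395629883, 33.59797286987305), 109.14480590820312)
port [0.51691409 0.09848992 0.063     ] [-2.99603699e-04 -7.57103388e-06]
plunger [0.51669587 0.0988059  0.051     ]
go [-10.6, 13.0, -250.0, 45.6, -0.1, 0.2]
go [44.4, 13.1, -249.9, 45.6, -0.1, 0.2]
[0.51601996 0.09742197]
```

Request:
step_arm(
  motion=[
    [-42,0,0,0,0,0,255],
    [-42,0,0,0,0,0,255],
    [-42,13,-250,45.6,0,0,255],
    [-42,13,-250,45.6,0,0,255],
    [-42,13,-250,45.6,0,0,255],
    [-42,13,-250,45.6,0,0,255],
    [-42,13,-250,45.6,0,0,255],
    [-42,13,-250,45.6,0,0,255],
    [-42,13,-250,45.6,0,0,255],
    [-42,13,-250,45.6,0,0,255],
  ],
)

```text
time_s: 10.78
eef_pos: [0.5173, 0.0961, 0.2225]
eef_rot: [-0.411, -0.575, -0.411, 0.576]
wrist_force: [0.2, -0.0, -1.4]
opening: 0.218
```

Run:
```python
from h import *
st(); go([.5160,.0974,.125],-18.9)
```

```text
t 10.78 p [0.5173 0.0961 0.2225] yaw -18.91 x [-0.001 -0.    -1.   ] F [ 0.2 -0.  -1.4] M [0.   0.05 0.04] open 0.218 q [-0.042  0.08   1.738 -0.     1.324  0.288]
go [97.5, -1.6, -0.8, -0.0, 0.0, 0.0]
```

Request:
step_arm(
  motion=[
    [60,-1.5,-1,0,0,0,255],
    [100,-1.5,-1,0,0,0,255],
    [109,-1.5,-1,0,0,0,255],
    [109,-1.5,-1,0,0,0,255],
    [109,-1.5,-1,0,0,0,255],
    [109,-1.5,-1,0,0,0,255],
  ],
)

```text
time_s: 11.52
eef_pos: [0.5173, 0.0984, 0.1157]
eef_rot: [0.412, 0.576, 0.411, -0.574]
wrist_force: [-0.2, 0.2, -1.9]
opening: 0.221
```

Run:
```python
from h import *
st(); go([.5160,.0974,.112],-18.9); im,d,K,D,T=cam("wrist"); np.savez("w4.npz",im=im,d=d,K=K,D=D,T=T)
Tp=pose(); vv,uu=np.mgrid[0:420,0:560]; uv=np.c_[uu.ravel(),vv.ravel()]; P=pts(uv,d,K,D,T); L=(P-Tp[:3,3])@Tp[:3,:3]*1000
m=(d.ravel()>.05)&(abs(L[:,0]-5.8)<2)&(abs(L[:,1])<29)&(L[:,2]>-30)&(L[:,2]<5)
X=L[m][:,1:]; h=cv2.convexHull(X.astype(np.float32))[:,0]; h=h[h[:,1]<-10]
from scipy.optimize import least_squares
r=least_squares(lambda c:np.hypot(h[:,0]-c[0],h[:,1]-c[1])-26,[0,0],loss="soft_l1"); print("collar R26",r.x)
c=cv2.resize(im[100:420,160:400],None,fx=1.8,fy=1.8); save("w4.png",c)
```

```text
t 11.53 p [0.5173 0.0984 0.1157] yaw -18.87 x [ 0.003 -0.    -1.   ] F [-0.2  0.2 -1.9] M [ 0.02  0.02 -0.  ] open 0.221 q [-0.038  0.209  1.828  0.     1.102  0.292]
go [3.6, -0.9, 1.3, 0.0, -0.1, -0.2]
collar R26 [ 1.23079397 -1.777651  ]
```

View pics/w4.png

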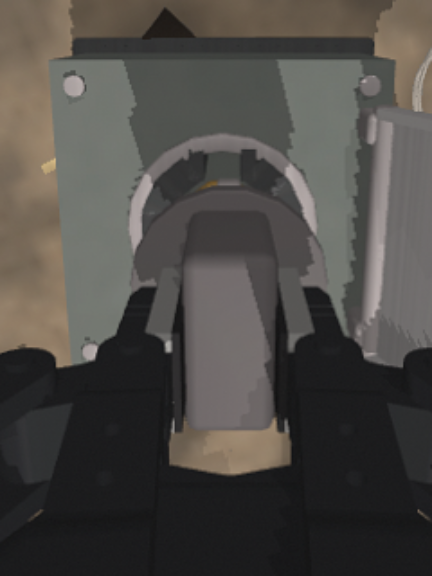

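Run:
```python
from h import *
from scipy.optimize import least_squares
a=np.load("w4.npz"); K,D,T,d,im=[a[k] for k in("K","D","T","d","im")]; Tp=pose(); print(K.round(1).tolist())
toL=lambda P:(P-Tp[:3,3])@Tp[:3,:3]*1000
# ring & collar edges picked (crop px /1.8 + offset)
f=lambda q:np.array(q)/1.8+[160,100]
out=[(131,205),(138,185),(155,162),(180,145),(222,134),(262,143),(290,163),(305,185),(312,205)]
L=toL(plane(f(out),.063,K,D,T)); 
for Rr in(None,):
    r=least_squares(lambda c:np.hypot(L[:,1]-c[0],L[:,2]-c[1])-c[2],[0,0,31]); print("ring outer",r.x,abs(r.fun).max())
zc=Tp[2,3]-.0058
col=[(135,262),(143,240),(158,217),(180,199),(205,191),(232,189),(262,193),(288,206),(308,225),(321,248),(327,270)]
L=toL(plane(f(col),zc,K,D,T)); r=least_squares(lambda c:np.hypot(L[:,1]-c[0],L[:,2]-c[1])-c[2],[0,0,26]); print("collar",r.x,abs(r.fun).max())
r=least_squares(lambda c:np.hypot(L[:,1]-c[0],L[:,2]-c[1])-26,[0,0]); print("collar26",r.x)
print("slot edges",toL(plane(f([(205,158),(243,158),(205,182),(243,182)]),.063,K,D,T)).round(1).tolist())
C=np.array([.5169,.0985,.063]); print("port by top cam in tool",toL(C[None]).round(1))
save("w5.png",cv2.resize(im[150:260,215:365],(750,550),interpolation=cv2.INTER_CUBIC))
```

```text
[[342.2, 0.0, 287.2], [0.0, 342.2, 208.2], [0.0, 0.0, 1.0]]
ring outer [-1.14833656 -2.6613217  30.8557209 ] 0.2982948925226445
collar [ 1.44092199 -2.58687334 25.32259184] 0.4211142932937193
collar26 [ 1.39693627 -1.71609242]
slot edges [[52.3, -6.5, -25.8], [52.4, 5.8, -25.8], [52.3, -6.6, -17.8], [52.4, 5.8, -17.8]]
port by top cam in tool [[52.3 -0.2 -0.1]]
```

View pics/w5.png

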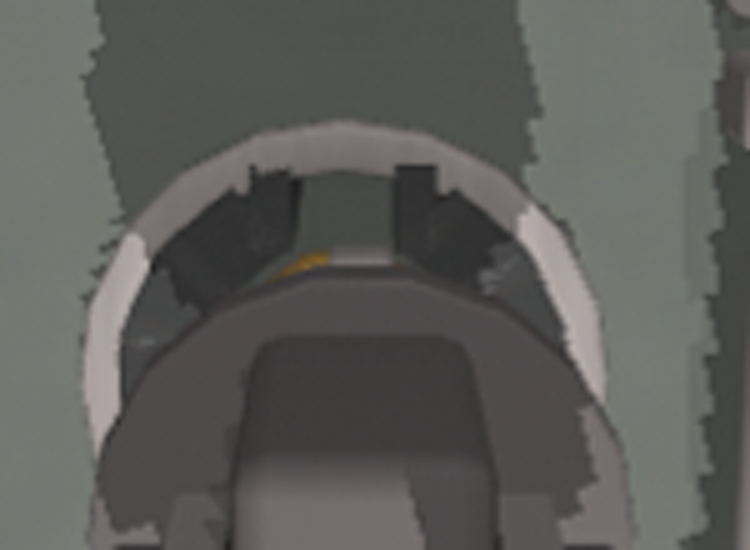

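Request:
step_arm(
  motion=[
    [0,-1.7,0.3,0,0,0,255],
    [0,-1.7,0.3,0,0,0,255],
    [6,-1.7,0.3,0,0,0,255],
    [10,-1.7,0.3,0,0,0,255],
    [13,-1.7,0.3,0,0,0,255],
    [13,-1.7,0.3,0,0,0,255],
    [13,-1.7,0.3,0,0,0,255],
  ],
)

```text
time_s: 12.45
eef_pos: [0.5143, 0.0987, 0.1009]
eef_rot: [0.411, 0.575, 0.411, -0.575]
wrist_force: [-0.6, 0.5, -1.1]
opening: 0.221
```

Run:
```python
from h import *
for _ in range(3): st(); ctrl.camera("top")
im,d,K,D,T=cam("wrist"); save("w6.png",cv2.resize(im[150:260,215:365],(750,550),interpolation=cv2.INTER_CUBIC))
```

```text
t 12.45 p [0.5143 0.0987 0.1009] yaw -18.87 x [ 0.  0. -1.] F [-0.6  0.5 -1.1] M [-0.   -0.04  0.02] open 0.221 q [-0.037  0.227  1.84   0.     1.074  0.292]
t 12.5 p [0.5144 0.0987 0.101 ] yaw -18.87 x [ 0.  0. -1.] F [ 1.4  0.3 -2.1] M [-0.05  0.05  0.02] open 0.222 q [-0.037  0.227  1.84   0.     1.074  0.292]
t 12.55 p [0.5144 0.0987 0.1011] yaw -18.87 x [ 0. -0. -1.] F [ 0.5 -0.7 -1.7] M [0.04 0.03 0.01] open 0.223 q [-0.037  0.227  1.84   0.     1.074  0.292]
```

View pics/w6.png

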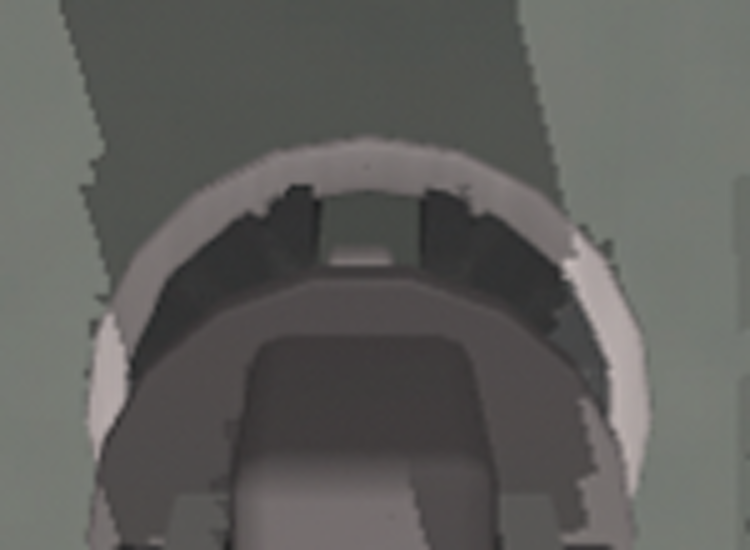

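Request:
step_arm(
  motion=[
    [0,0.8,0,0,0,0,255],
    [4,0.8,0,0,0,0,255],
    [7,0.8,0,0,0,0,255],
    [9,0.8,0,0,0,0,255],
    [9,0.8,0,0,0,0,255],
    [9,0.8,0,0,0,0,255],
  ],
)

```text
time_s: 13.4
eef_pos: [0.5149, 0.0984, 0.0921]
eef_rot: [-0.411, -0.575, -0.411, 0.575]
wrist_force: [-1.9, 0.0, 3.1]
opening: 0.224
```

Run:
```python
from h import *
for _ in range(3): st(); ctrl.camera("top")
```

```text
t 13.4 p [0.5149 0.0984 0.0921] yaw -18.87 x [-0. -0. -1.] F [-1.9  0.   3.1] M [-0.02  0.4  -0.  ] open 0.224 q [-0.038  0.243  1.843 -0.     1.056  0.292]
t 13.45 p [0.5149 0.0984 0.0921] yaw -18.87 x [-0. -0. -1.] F [-2.3  0.   2.3] M [0.03 0.47 0.02] open 0.226 q [-0.038  0.243  1.843 -0.     1.056  0.292]
t 13.5 p [0.5149 0.0984 0.092 ] yaw -18.87 x [-0. -0. -1.] F [-0.9 -0.5  1.8] M [-0.03  0.46 -0.  ] open 0.223 q [-0.038  0.243  1.843 -0.     1.056  0.292]
```

Request:
step_arm(
  motion=[
    [3,0,0,0,0,0,255],
    [6,0,0,0,0,0,255],
    [9,0,0,0,0,0,255],
    [11,0,0,0,0,0,255],
    [11,0,0,0,0,0,255],
    [11,0,0,0,0,0,255],
  ],
)

```text
time_s: 14.3
eef_pos: [0.5152, 0.0984, 0.0811]
eef_rot: [0.411, 0.575, 0.411, -0.575]
wrist_force: [-3.0, -0.3, 6.3]
opening: 0.221
```

Run:
```python
from h import *
for _ in range(2): st(); ctrl.camera("top")
```

```text
t 14.3 p [0.5152 0.0984 0.0811] yaw -18.87 x [ 0. -0. -1.] F [-3.  -0.3  6.3] M [ 0.01  0.59 -0.07] open 0.221 q [-0.038  0.26   1.848  0.     1.033  0.292]
t 14.35 p [0.5152 0.0984 0.0811] yaw -18.87 x [ 0.  0. -1.] F [-4.  -0.7  6.6] M [ 0.04  0.57 -0.01] open 0.221 q [-0.038  0.26   1.848  0.     1.033  0.292]
```

Request:
step_arm(
  motion=[
    [3,-0.3,0,0,0,0,255],
    [6,-0.3,0,0,0,0,255],
    [8,-0.3,0,0,0,0,255],
    [9,-0.3,0,0,0,0,255],
    [9,-0.3,0,0,0,0,255],
    [9,-0.3,0,0,0,0,255],
  ],
)

```text
time_s: 15.15
eef_pos: [0.5152, 0.0985, 0.0754]
eef_rot: [0.412, 0.575, 0.411, -0.575]
wrist_force: [-15.4, -1.1, 35.2]
opening: 0.224
```

Run:
```python
from h import *
for _ in range(2): st(); ctrl.camera("top")
```

```text
t 15.15 p [0.5152 0.0985 0.0754] yaw -18.84 x [ 0.    -0.001 -1.   ] F [-15.4  -1.1  35.2] M [-0.19  2.66 -0.08] open 0.224 q [-3.700e-02  2.700e-01  1.850e+00 -1.000e-03  1.021e+00  2.920e-01]
t 15.2 p [0.5152 0.0985 0.0753] yaw -18.83 x [ 0.    -0.001 -1.   ] F [-16.6  -0.8  35.5] M [-0.2   2.61 -0.08] open 0.223 q [-3.700e-02  2.700e-01  1.850e+00 -1.000e-03  1.021e+00  2.920e-01]
```

Request:
step_arm(
  motion=[
    [-3,-0.7,0,0,0,0,255],
    [-3,-0.7,0,0,0,0,255],
    [-3,-0.8,-0.2,8,0,0,255],
    [-3,-0.9,-0.4,16,0,0,255],
    [-3,-1,-0.6,24,0,0,255],
    [-3,-1.1,-0.8,32,0,0,255],
    [-3,-1.2,-1.1,40,0,0,255],
    [-3,-1.2,-1.1,40,0,0,255],
  ],
)

```text
time_s: 16.25
eef_pos: [0.5158, 0.0997, 0.0761]
eef_rot: [0.19, 0.683, 0.189, -0.68]
wrist_force: [-0.6, -0.5, 9.0]
opening: 0.224
```

Run:
```python
from h import *
for _ in range(2): st(); ctrl.camera("top")
```

```text
t 16.25 p [0.5158 0.0997 0.0761] yaw -58.96 x [ 0.004 -0.    -1.   ] F [-0.6 -0.5  9. ] M [-0.12  0.1   0.02] open 0.224 q [-0.035  0.268  1.851 -0.     1.019  0.994]
t 16.3 p [0.5158 0.0997 0.076 ] yaw -58.89 x [ 0.004 -0.    -1.   ] F [ 0.  -0.6  7.9] M [-0.17  0.06 -0.04] open 0.226 q [-0.035  0.268  1.851 -0.     1.019  0.993]
```

Request:
step_arm(
  motion=[
    [0,-0.2,-0.2,8,0,0,255],
    [0,-0.3,-0.4,16,0,0,255],
    [0,-0.4,-0.6,24,0,0,255],
    [0,-0.5,-0.8,32,0,0,255],
    [0,-0.5,-1,38,0,0,255],
    [0,-0.5,-1.1,41,0,0,255],
    [0,-0.5,-1.2,43,0,0,255],
    [0,-0.5,-1.2,43,0,0,255],
  ],
)

```text
time_s: 17.35
eef_pos: [0.5161, 0.1014, 0.0758]
eef_rot: [-0.074, 0.704, -0.073, -0.702]
wrist_force: [-1.6, 1.2, 7.8]
opening: 0.219
```

Run:
```python
from h import *
for _ in range(2): st(); ctrl.camera("top")
```

```text
t 17.35 p [0.5161 0.1014 0.0758] yaw -101.92 x [ 0.003  0.001 -1.   ] F [-1.6  1.2  7.8] M [ 0.36  0.07 -0.16] open 0.219 q [-3.200e-02  2.700e-01  1.849e+00  1.000e-03  1.020e+00  1.746e+00]
t 17.4 p [0.5161 0.1014 0.0758] yaw -101.91 x [ 0.003  0.001 -1.   ] F [-1.1  2.8  7.7] M [ 0.46  0.15 -0.17] open 0.219 q [-3.200e-02  2.700e-01  1.849e+00  1.000e-03  1.020e+00  1.746e+00]
```

Request:
step_arm(
  motion=[
    [0,0,0,2,0,0,255],
    [0,0,0,4,0,0,255],
    [0,0,0,6,0,0,255],
    [0,0,0,6,0,0,255],
  ],
)

```text
time_s: 17.95
eef_pos: [0.5155, 0.1024, 0.0757]
eef_rot: [-0.11, 0.699, -0.108, -0.698]
wrist_force: [-3.3, 6.1, 8.2]
opening: 0.227
```

Run:
```python
from h import *
for _ in range(2): st(); im,d,K,D,T=cam("wrist")
save("w7.png",cv2.resize(im[120:400,160:400],(480,560)))
```

```text
t 17.95 p [0.5155 0.1024 0.0757] yaw -107.73 x [ 0.002  0.002 -1.   ] F [-3.3  6.1  8.2] M [1.2  0.14 1.15] open 0.227 q [-0.031  0.27   1.849  0.002  1.02   1.848]
t 18.0 p [0.5155 0.1024 0.0757] yaw -107.71 x [ 0.002  0.002 -1.   ] F [-3.8  5.5  8.9] M [1.24 0.12 1.17] open 0.228 q [-0.031  0.27   1.849  0.002  1.02   1.848]
```

Request:
step_arm(
  motion=[
    [1,-0.6,0.6,0,0,0,255],
    [2,-0.6,0.6,0,0,0,255],
    [2.7,-0.6,0.6,0,0,0,255],
    [2.7,-0.6,0.6,0,0,0,255],
    [2.7,-0.6,0.6,0,0,0,255],
    [2.7,-0.6,0.6,0,0,0,255],
  ],
)

```text
time_s: 18.8
eef_pos: [0.5156, 0.1025, 0.0756]
eef_rot: [-0.109, 0.7, -0.108, -0.698]
wrist_force: [-12.7, 1.7, 30.4]
opening: 0.223
```

Run:
```python
from h import *
from scipy.optimize import least_squares
st(); im,d,K,D,T=cam("wrist"); Tp=pose(); st()
vv,uu=np.mgrid[0:420,0:560]; uv=np.c_[uu.ravel(),vv.ravel()]; P=pts(uv,d,K,D,T); L=(P-Tp[:3,3])@Tp[:3,:3]*1000; ok=d.ravel()>.05
r=np.hypot(P[:,0]-.5169,P[:,1]-.0985)
m=ok&(r<.024)&(r>.017)&(L[:,2]<-14)&(abs(L[:,1])<14); print("collar top z",np.median(P[m][:,2]),m.sum())
m=ok&(r>.036)&(r<.05)&(P[:,2]<.08); print("head top z",np.median(P[m][:,2]),m.sum())
m=ok&(L[:,0]<-22)&(L[:,0]>-34)&(abs(L[:,1])<12)&(abs(L[:,2])<26); q=cv2.minAreaRect((P[m][:,:2]*1000).astype(np.float32)); print("wing z",np.median(P[m][:,2]),q)
im,d,K,D,T=cam("scene"); m=np.zeros((420,560),np.uint8); poly=np.array([(222,305),(355,352),(352,392),(238,370)])/4+[240,130]
cv2.fillPoly(m,[poly.astype(int)],1); v,u=np.nonzero(m); P=pts(np.c_[u,v],d,K,D,T); P=P[(P[:,2]<.17)&(P[:,2]>.085)]
A=(P[:,:2]-HC)@np.c_[EX,EY]
for _ in range(3):
    c=np.polyfit(P[:,2],A[:,0],1); e=abs(A[:,0]-np.polyval(c,P[:,2])); k=e<.006; P,A=P[k],A[k]
print("cover deg",90+np.degrees(np.arctan(c[0])),len(P))
```

```text
t 18.8 p [0.5156 0.1025 0.0756] yaw -107.68 x [ 0.003  0.    -1.   ] F [-12.7   1.7  30.4] M [0.59 1.75 1.22] open 0.223 q [-0.03   0.27   1.849  0.     1.02   1.849]
t 18.85 p [0.5156 0.1025 0.0756] yaw -107.68 x [ 0.003  0.    -1.   ] F [-12.7   2.8  30.7] M [0.62 1.77 1.18] open 0.226 q [-0.03   0.27   1.849  0.     1.02   1.849]
collar top z 0.15661225051615482 7428
head top z 0.06074138650515194 10074
wing z 0.1037656182899199 ((518.5654296875, 101.2930679321289), (23.993619918823242, 41.90723419189453), 74.20748138427734)
cover deg 112.13476739619193 394
```

Run:
```python
from h import *
st(); print(ctrl.hand_in())
```

```text
t 18.9 p [0.5157 0.1025 0.0756] yaw -107.68 x [ 0.003  0.    -1.   ] F [-13.1   3.   31.1] M [0.58 1.78 1.26] open 0.218 q [-0.03   0.27   1.849  0.     1.02   1.849]
the job is handed in; nothing more can be done
None
```

The job is handed in at 18.9 s. The cover is folded back, and the cartridge is in the port, twisted to its stop, and still gripped and pressed home.

**Cover:** I swung it by the side rod and released it. It measured about 112° after release and again just before hand-in.

**Cartridge:**
- I lined it up with the slots, pushed it in and turned it clockwise. The gripper turned about 89° in all.
- It turned freely to about 83°, then the twisting moment rose to 1.2 N m, which I took as the stop. Beyond that, some of the turn probably went into the wing shifting in the pads. My one depth check of the wing put it at about 87°; it was noisy and does not match the nominal 80° well.
- It is pressed down with about 31 N, plus about 13 N of side force. Pressing harder did not lower it any further. The wing top is at 103.8 mm, against 103 mm for fully home.

**Checks that failed:** My depth check of the collar gave 157 mm, a false reading, so collar-on-rim rests on the push and the wing height. The last picture I wanted was refused by the 12-picture limit, so I did not see the final state. I never went near the blank plug, but I did not check it again at the end.

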